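Put the rinsed paste kit out to dry

ROBOT

A 7-joint arm with a two-finger parallel gripper is mounted at the origin on the work surface. World frame = base frame: x ahead of the robot, y to its left, z up, the work surface at z = 0. Lengths are in m, angles in rad, forces in N, time in s.
With the tool pointing down it reaches from about 0.425 to 0.8 m from the base axis. Payload 8.3 kg.
Tool frame: the origin (TCP) lies at the centre of the arm's flange, where the gripper is bolted on; the fingertips stand 173 mm ahead of it and the grasp point (between the pads) lies 155 mm ahead of it; z points along the fingers, x is the direction in which the jaws open and shut, and the axes are right-handed (so a half turn about z gives the same grasp; the last joint's range is limited). The gripper opens to 85 mm and grips with 20 to 120 N. Pads are 22 mm wide; open, the fingers measure 114 mm over their backs; the gripper's body (76 mm by 85 mm) begins 54 mm behind the grasp point. The pads swing forward as they close: fully open they stand 13 mm farther back than shut.
Start: joints at [1.143, 0.383, 0.016, 1.37, -0.006, 1.388, -0.046], TCP at [0.223, -0.584, 0.405] pointing down, gripper open.
Joint ranges: [-2.95, 2.95], [-0.25, 2.06], [-1.52, 1.56], [0.18, 2.33], [-1.44, 4.58], [0.02, 2.06], [-3.01, 3.01]. Speed limits (rad/s): [2.39, 2.39, 3.01, 3.01, 3.14, 3.14, 3.14].

INTERFACE

Orientations are given as a rotation vector (axis times angle).
In Python, from workcell import bot, vision, ticket gives the robot as it stands.
- The arm moves only by the tool servo_tool, never from a script. Its argument "targets" is text: rows parted by semicolons, each of 7 numbers parted by spaces: the shift along the tool's x, y, z in units of 30 mm (1.0 is 30 mm), then the turn, a rotation vector about the tool's x, y, z in units of 10 degrees (1.0 is 10 degrees), then the opening, from -1 (shut) to 1 (fully open). A call has exactly 10 rows; each row shifts and turns the commanded pose from where the row before left it, along the tool's axes as they then stand; what a row does not reach is not made up. A row lasts 1/8 s, in which the tool goes at most 62.5 mm and 10.7 degrees, less where a joint would pass 70% of its speed; a pose out of reach is approached as far as the arm can. A call is refused whole if a number of a shift passes 1 or a number of a turn 1, either way. A call with a gripper value outside its range is refused whole. The fingers move at their own pace and stop on an object; "squeeze" is the grip in N (left out, the last holds). Time passes only in rows, so rows that do not move let the fingers close, or fill a call up. It gives the time, the measured TCP pose, the force and the opening at its end, in the units of the state.
- bot.observe(): the state, without advancing time (a new reading comes with each control period).
- vision.grab_frame(name): name is "side" or "top" or "wrist"; returns (picture, depth): 420x560x3 uint8, red, green, blue; 420x560 float32, m along the optical axis (not along the pixel's ray), 0 where there is no reading.
- vision.camera_info(name): a dict with "mtx" (3x3 intrinsics, pixels), "world_from_camera" (4x4, takes a point from camera to world coordinates). Camera axes: x right, y up, looking along -z (the intrinsics and any distortion apply to the point x, -y, -z); pixel columns grow to the right and rows downward; lengths in m; the calibration is good to about 2 mm. A picture is of the moment at which its call begins: read the wrist's pose just before it. camera_info takes no time and is no camera call; for the wrist camera it gives the pose at the moment of the call.
- ticket.hand_in(): hands the job in, once; it reports no verdict.
The state is a dict: "time_s": time; "joint_pos": joint angles; "joint_velocities": joint speeds; "tau": joint torques, N m; "position": TCP position; "ee_rot": TCP orientation; "contact_force": force on the tool from outside, world axes, zero at the start; "torque": the same for the moment, N m; "grip_width": finger opening in m.
Only numpy, scipy, OpenCV 4.12 (cv2) and the standard library are available. Lean on these libraries where they do the work, as an engineer would, in place of code of your own. Each camera call takes 0.05 s, during which the arm holds its last target. There are 200 camera calls.

TASK

Put the rinsed paste kit out to dry: first lift the loose cap off the squeeze bottle and set it, mouth down, into the round wooden cap holder; then stand the open bottle upright in the shallow metal tray; last, take the metal cup out of its sloping cradle and turn it upside down over the upright drying peg, with its rim down flat on the wooden base. Set things down rather than dropping them, keep the bottle upright, and leave the other things on the bench where they are.

Things in the scene. Friction and masses are not known exactly. Their poses are not given: they have to be found in the camera images.
- bottle: White squeeze bottle, standing upright, loose, about 0.2 kg. Body 64 mm diameter and 95 mm tall; on its flat top a collar 36 mm diameter, 8 mm tall, then a spout 24 mm diameter up to 139 mm (straight sided) tapering to 18 mm at 145 mm above the underside. The spout is hidden by the cap at the start. Origin: centre of the underside; z up along its axis.
- cap: Tall grey plastic cap standing loosely over the bottle's spout, resting on the bottle's shoulder (95 mm above its underside). Outside 50 mm diameter, 70 mm tall, hollow, wall 4 mm, closed top 5 mm thick. Origin: centre of its open lower rim; z points up to the closed top. It is not screwed: it must rise about 50 mm to clear the spout.
- cap_holder: Round light-wood dish, fixed: outside 86 mm diameter, 30 mm tall, with a round recess of 64 mm diameter whose floor is 10 mm above the table. Origin: centre of the underside; z up.
- drip_tray: Square steel tray, fixed: outside 130 x 130 mm, rim 18 mm tall, walls 5 mm, floor about 5 mm thick. Origin: centre of the underside; x and y along its sides, z up.
- cradle: Draining cradle, fixed: two steel rods on a wooden base 150 x 80 x 12 mm. The rods slope 20 degrees down towards its +x, with an end stop at the low end; the cup lies in it. Origin: centre of the underside of the base on the table; z up. The axis of the cup lying in it passes 85 mm above the origin.
- cup: Plain metal cup, straight cylinder, 54 mm outside diameter, 105 mm long, wall 3 mm, bottom 5 mm thick, about 0.1 kg. It lies in the cradle with its mouth towards the cradle's +x, 20 degrees downward. Origin: centre of the outside of its closed bottom; z runs along its axis from the bottom to the mouth.
- cup_rim (a point): Centre of the cup's open mouth, on the rim plane, 105 mm along the cup's z from its origin.
- peg_stand: Drying peg, fixed: round light-wood base 120 mm diameter and 15 mm thick, with an upright peg of 28 mm diameter in its middle, rounded top 95 mm above the table. Origin: centre of the underside; z up along the peg.
- weight: Bystander, not to be moved: pressing weight, dark steel, 68 mm across and 72 mm tall with a knob.
- jar: Bystander, not to be moved: closed glass jar, 68 mm across, 75 mm tall.
- spool: Bystander, not to be moved: wooden thread spool, 44 mm across, 55 mm tall.
- brush: Bystander, not to be moved: paste brush lying flat, handle towards its -x.
- hammer: Bystander, not to be moved: small hammer lying flat, handle towards its -x.
Not all that is in view belongs to the job. Leave any pink look-alike of the cap alone.

How it is judged:
By the outcome, as a careful person would: the job done as asked, in the order asked, and still so for the second after the job is handed in, with the robot touching nothing.
It also fails if it takes over 72 s, if anything falls off the work surface, if the arm or the gripper's body presses on something with over 40 N, if the wrist force passes 120 N, or if a joint passes its speed limit or range.

## Working session

There is one attempt and no reset: what is moved stays moved. The work goes in short steps, Python scripts to look and compute and a tool call to move; the robot and the scene stay as the last step left them, time stands still between calls to the robot, and variables do not carry over. Pictures are saved under pics/ and viewed, about 8 in all and at most 12, crops included, and the job is handed in when it is done.

Besides the shell and the picture viewer there is one more tool, called after "Emit:" as a command line: name --argument value ..., lists and objects as JSON in quotes. servo_tool: Moves the arm, as the interface text tells. Its arguments: {"type":"object","properties":{"targets":{"type":"string"},"squeeze":{"type":"number"}},"required":["targets"]}

```bash
mkdir -p pics; ls; python3 - <<'E'
from workcell import bot, vision, ticket
import cv2, numpy as np
print(bot.observe())
for n in("side","top"):
    p,d=vision.grab_frame(n); cv2.imwrite(f"pics/{n}0.png",p[:,:,::-1]); np.savez(f"{n}0.npz",p=p,d=d,**vision.camera_info(n))
    i=vision.camera_info(n);print(n,i)
E
```

```text
pics
{'time_s': 0.0, 'joint_pos': array([ 1.14311839,  0.38424066,  0.01640546,  1.37119208, -0.0063418 ,
        1.3881642 , -0.04648806]), 'joint_velocities': array([ 6.49739683e-04,  6.92782786e-04,  3.39610521e-03,  3.50131978e-04,
       -4.71601115e-05,  4.67928105e-04,  2.03389274e-03]), 'tau': array([ 1.05263367e-03, -6.27584696e+01,  8.44763685e-01, -3.71812356e+01,
        1.65823853e-02,  1.43649738e-02, -4.97114286e-06]), 'position': array([ 0.22293456, -0.58370855,  0.40366002]), 'ee_rot': array([-2.58664289e+00,  1.78099442e+00,  2.53508221e-03]), 'contact_force': array([-0.02292641,  0.58133696, -0.84308864]), 'torque': array([ 0.03469297,  0.02080306, -0.00783878]), 'grip_width': 0.08554239468941492}
side {'mtx': array([[463.00641914,   0.        , 280.52213896],
       [  0.        , 463.00641914, 212.98280326],
       [  0.        ,   0.        ,   1.        ]]), 'world_from_camera': array([[-0.94678165,  0.16135389, -0.2785129 ,  0.15459949],
       [-0.32163857, -0.44099504,  0.83789737,  0.98910236],
       [ 0.01237519,  0.88288634,  0.46942364,  0.64245136],
       [ 0.        ,  0.        ,  0.        ,  1.        ]])}
top {'mtx': array([[404.51759632,   0.        , 273.63587785],
       [  0.        , 404.51759632, 207.48049218],
       [  0.        ,   0.        ,   1.        ]]), 'world_from_camera': array([[-0.02133064,  0.9975109 , -0.06720862,  0.40021316],
       [-0.99923293, -0.02347913, -0.03134127, -0.01849486],
       [-0.03284126,  0.06648854,  0.99724657,  1.16538034],
       [ 0.        ,  0.        ,  0.        ,  1.        ]])}
```

View pics/top0.png

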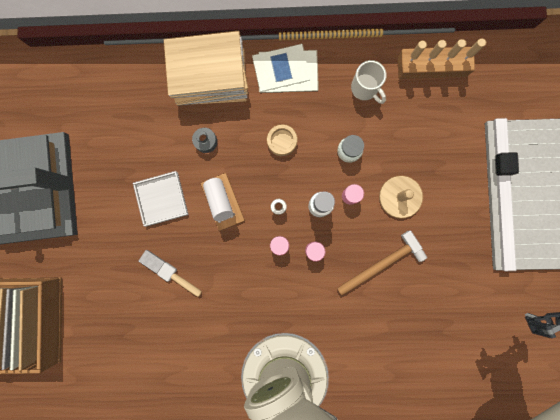

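View pics/side0.png

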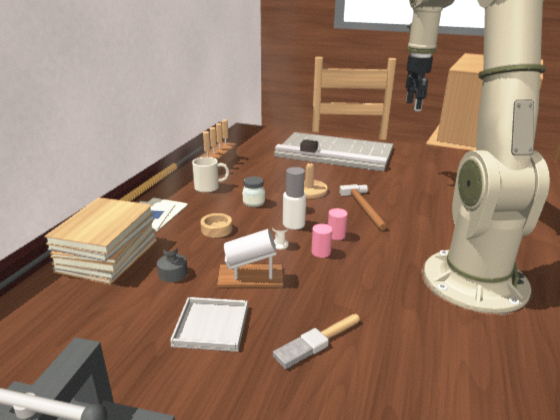

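The top view shows the bottle with its grey cap at (322,204). Things it could be taken for:
- the grey-lidded jar at (350,149), which is low, with glass below the lid
- the pink look-alikes at (279,246), (315,252) and (354,194)
- the spool at (279,206)

The holder is at (282,140), the tray at (160,199), the cup and cradle at (222,201) and the peg at (402,197). The side view confirms the tall grey cap on the white bottle at (295,198). By the description I choose the one at (322,204).

```bash
cat > h.py <<'E'
import numpy as np, cv2
from scipy.spatial.transform import Rotation as R
def cloud(f):
    p,d=f['p'],f['d']; K=f['mtx']; T=f['world_from_camera']
    v,u=np.mgrid[:d.shape[0],:d.shape[1]]
    c=np.stack([(u-K[0,2])/K[0,0]*d,-(v-K[1,2])/K[1,1]*d,-d],-1)
    return c@T[:3,:3].T+T[:3,3]
def plan(pos,rot,tpos,trot):
    """shift in current tool axes (units 30mm) and turn (units 10 deg) to target"""
    r=R.from_rotvec(rot); return r.inv().apply(np.array(tpos)-pos)/0.03, np.degrees((r.inv()*trot).as_rotvec())/10
def circ(P):
    A=np.c_[2*P[:,:2],np.ones(len(P))]; s=np.linalg.lstsq(A,(P[:,:2]**2).sum(1),rcond=None)[0]
    return s[:2],np.sqrt(s[2]+s[0]**2+s[1]**2)
E
python3 - <<'E'
import numpy as np,cv2
from h import *
f=np.load('top0.npz'); W=cloud(f); print('table z',np.median(W[300:330,250:280,2]))
img=f['p']
def box(u,v,r,lo,hi,name):
    s=W[v-r:v+r,u-r:u+r].reshape(-1,3); s=s[(s[:,2]>lo)&(s[:,2]<hi)]
    if len(s)>5:
        mec=cv2.minEnclosingCircle((s[:,:2]*1000).astype(np.float32)); rect=cv2.minAreaRect((s[:,:2]*1000).astype(np.float32))
        print(name,len(s),'med',np.round(np.median(s,0),4),'circ',np.round(mec[0],1),round(mec[1],1),'rect',np.round(rect[0],1),np.round(rect[1],1),round(rect[2],1))
    return s
box(322,204,25,.15,.18,'cap top'); box(322,204,18,.08,.11,'shoulder')
box(282,140,22,.022,.04,'holder rim'); box(282,140,12,.002,.018,'holder floor')
box(160,199,40,.012,.03,'tray rim');box(402,197,30,.009,.022,'peg base');box(402,197,30,.07,.11,'peg')
s=box(222,201,40,.06,.2,'cup'); box(222,201,40,.006,.02,'cradle base')
for n,u,v in(('jar',350,149),('weight',204,140),('spool',279,206),('p1',279,246),('p2',315,252),('p3',354,194)): box(u,v,14,.03,.12,n)
box(395,255,50,.01,.1,'hammer');
# cup axis: PCA in xy and top ridge
m=np.abs(s[:,2])<.2; c=s.mean(0); u,sv,vt=np.linalg.svd(s-c,full_matrices=False); print('cup pca',c,vt[0])
big=cv2.resize(img[120:230,180:370],None,fx=4,fy=4,interpolation=cv2.INTER_CUBIC); cv2.imwrite('pics/crop1.png',big[:,:,::-1])
E
```

```text
table z -0.00011419584342009514
cap top 323 med [ 0.4803 -0.1115  0.1648] circ [ 480.5 -112. ] 24.8 rect [ 480.1 -111.3] [48.9 47.8] 42.6
shoulder 124 med [ 0.4634 -0.0952  0.0938] circ [ 480.4 -111.8] 31.6 rect [ 475.9 -105.9] [61.8 48.3] 42.8
holder rim 340 med [ 0.6715 -0.0088  0.0297] circ [671.2  -9.3] 42.9 rect [670.5  -9.2] [82.8 83.2] 88.8
holder floor 371 med [ 0.6742 -0.0101  0.0099] circ [675. -10.] 46.0 rect [675.8 -10.3] [63.7 68.2] 89.3
tray rim 353 med [0.5144 0.3454 0.0169] circ [512.2 345.6] 90.0 rect [512.1 345.7] [130.2 131.8] 14.0
peg base 1250 med [ 0.4979 -0.3379  0.0149] circ [ 500.7 -342.3] 60.2 rect [ 500.7 -342.5] [119.2 116.9] 88.8
peg 97 med [ 0.4992 -0.339   0.0898] circ [ 500.6 -342.7] 14.0 rect [ 500.3 -342.1] [25.9 26.6] 45.5
cup 845 med [0.4961 0.1626 0.104 ] circ [497.7 165.3] 60.2 rect [498.7 166.2] [117.6  53.3] 20.7
cradle base 650 med [0.4837 0.1476 0.0117] circ [520.1 156.9] 137.0 rect [510.  151.7] [163.8 270.9] 31.1
jar 517 med [ 0.6327 -0.1982  0.074 ] circ [ 635.5 -200.4] 34.1 rect [ 635.6 -200.3] [63.2 63.2] 8.8
weight 397 med [0.6737 0.2105 0.0371] circ [677.5 213.9] 34.1 rect [677.1 213.3] [64.9 66.2] 0.8
p1 268 med [0.372  0.0036 0.0697] circ [371.6   3.8] 24.9 rect [371.    3.6] [47.6 47.6] 43.9
p2 282 med [ 0.3543 -0.0924  0.0696] circ [353.8 -92.6] 24.9 rect [354.4 -92.4] [48.3 48.1] 63.9
p3 302 med [ 0.5062 -0.1992  0.0695] circ [ 508.1 -201.8] 25.2 rect [ 508.2 -201. ] [47.7 49.2] 42.7
hammer 1390 med [ 0.3424 -0.3247  0.0219] circ [ 354.4 -286.7] 163.4 rect [ 340.9 -313.2] [170.8 315.2] 63.0
cup pca [0.49689522 0.16314317 0.10386473] [-0.92237976 -0.32763982  0.20461605]
```

View pics/crop1.png

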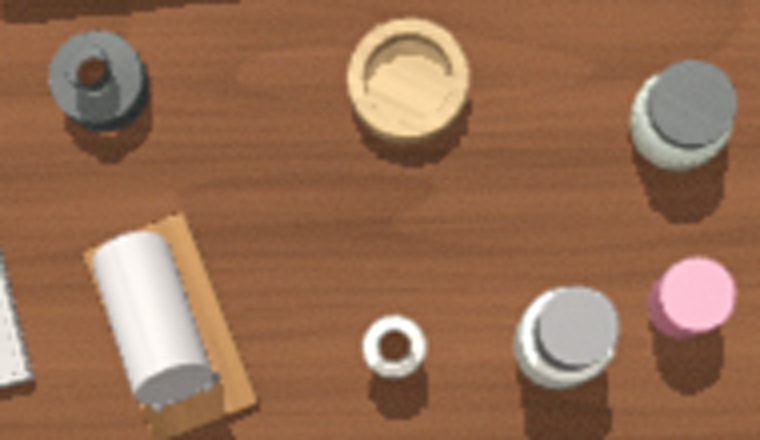

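The crop confirms the grey-capped white bottle at crop pixel (565,330), apart from the pink caps and the jar. The cup's closed end faces the robot and its mouth points to +x, low, at a yaw of about 20°. The tool's jaw yaw of -69° already suits the cup, so I can hold that yaw throughout.

Emit:
servo_tool --targets "-0.85 -1 0 0 0 0 1; -0.85 -1 0 0 0 0 1; -0.85 -1 0 0 0 0 1; -0.85 -1 0 0 0 0 1; -0.85 -1 0 0 0 0 1; -0.85 -1 0 0 0 0 1; -0.85 -1 0 0 0 0 1; -0.85 -1 0 0 0 0 1; -0.85 -1 0 0 0 0 1; -0.85 -1 0 0 0 0 1" --squeeze 30

```text
time_s: 1.35
position: [0.4126, -0.2374, 0.4044]
ee_rot: [2.587, -1.782, -0.001]
contact_force: [-0.5, -0.5, -0.3]
grip_width: 0.0859
```

```bash
cat >> h.py <<'E'
def to(tp,tilt=0,roll=0):
    """print shift/turn to TCP target; orientation: start yaw, tool-x tilt deg, then tool-z roll deg"""
    from workcell import bot; import json
    s=bot.observe(); base=R.from_rotvec(np.array([-2.5866,1.7810,0])/np.hypot(2.5866,1.781)*np.pi)
    sh,tu=plan(s['position'],s['ee_rot'],tp,base*R.from_euler('x',tilt,degrees=True)*R.from_euler('z',roll,degrees=True))
    open('log.txt','a').write(json.dumps([list(s['joint_pos']),list(s['position']),list(s['ee_rot'])])+'\n')
    print('t',round(s['time_s'],2),'shift',np.round(sh,2),'turn',np.round(tu,2),'pos',np.round(s['position'],4),'F',np.round(s['contact_force'],1),'w',round(s['grip_width'],4),'j',np.round(s['joint_pos'],2))
E
python3 -c "
from h import *
to([.4803,-.1118,.300])"
```

```text
t 1.35 shift [-3.1  -3.6   3.48] turn [ 0.  0. -0.] pos [ 0.4126 -0.2374  0.4044] F [-0.5 -0.5 -0.3] w 0.0859 j [ 0.71  0.07 -0.27  1.75  0.02  1.32 -0.77]
```

Emit:
servo_tool --targets "-0.78 -0.9 0 0 0 0 1; -0.78 -0.9 0 0 0 0 1; -0.78 -0.9 0 0 0 0 1; -0.76 -0.9 0 0 0 0 1; 0 0 0 0 0 0 1; 0 0 0.6 0 0 0 1; 0 0 0.6 0 0 0 1; 0 0 0.6 0 0 0 1; 0 0 0.4 0 0 0 1; 0 0 0 0 0 0 1"

```text
time_s: 2.6
position: [0.4795, -0.1137, 0.3379]
ee_rot: [2.586, -1.782, -0.003]
contact_force: [-0.6, 0.1, 2.1]
grip_width: 0.0852
```

```bash
python3 -c "
from h import *
to([.4803,-.1118,.300])
from workcell import vision
p,d=vision.grab_frame('wrist');cv2.imwrite('pics/w1.png',p[:,:,::-1])"
```

```text
t 2.6 shift [-0.05 -0.05  1.26] turn [ 0.01  0.01 -0.  ] pos [ 0.4795 -0.1137  0.3379] F [-0.6  0.1  2.1] w 0.0852 j [ 0.53  0.17 -0.4   1.81  0.07  1.18 -1.1 ]
```

View pics/w1.png

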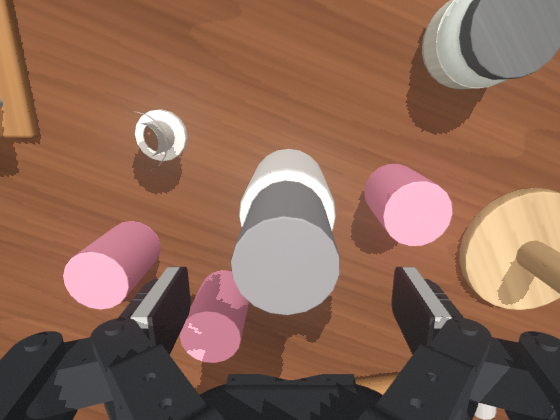

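The wrist view shows the grey cap at (285,262), centred between the pads, which are at (165,300) and (420,300). Next I descend and grip.

Emit:
servo_tool --targets "-0.05 -0.05 0.6 0 0 0 1; 0 0 0.6 0 0 0 1; 0 0 0.05 0 0 0 1; 0 0 0 0 0 0 -0.2; 0 0 0 0 0 0 -0.6; 0 0 0 0 0 0 -1; 0 0 0 0 0 0 -1; 0 0 0 0 0 0 -1; 0 0 0 0 0 0 -1; 0 0 0 0 0 0 -1"

```text
time_s: 3.9
position: [0.4813, -0.1111, 0.3024]
ee_rot: [-2.587, 1.781, -0.003]
contact_force: [-0.8, 0.8, 7.0]
grip_width: 0.0498
```

```bash
python3 -c "
from h import *
to([.4803,-.1118,.400]);to([.6712,-.0095,.400])"
```

```text
t 3.9 shift [ 0.01  0.03 -3.25] turn [-0.01 -0.01  0.  ] pos [ 0.4813 -0.1111  0.3024] F [-0.8  0.8  7. ] w 0.0498 j [ 0.52  0.21 -0.4   1.85  0.09  1.1  -1.12]
t 3.9 shift [-0.9  -7.13 -3.24] turn [-0.01 -0.01  0.  ] pos [ 0.4813 -0.1111  0.3024] F [-0.8  0.8  7. ] w 0.0498 j [ 0.52  0.21 -0.4   1.85  0.09  1.1  -1.12]
```

Emit:
servo_tool --targets "0 0 -0.4 0 0 0 -1; 0 0 -0.7 0 0 0 -1; 0 0 -0.9 0 0 0 -1; 0 0 -0.7 0 0 0 -1; 0 0 0 0 0 0 -1; -0.15 -0.8 0 0 0 0 -1; -0.15 -1 0 0 0 0 -1; -0.15 -1 0 0 0 0 -1; -0.15 -1 0 0 0 0 -1; -0.15 -1 0 0 0 0 -1"

```text
time_s: 5.15
position: [0.608, -0.0385, 0.3811]
ee_rot: [2.587, -1.781, -0.002]
contact_force: [0.1, -0.0, 0.7]
grip_width: 0.0498
```

```bash
python3 -c "
from h import *
to([.6712,-.0095,.217])
from workcell import vision
f=dict(zip('pd',vision.grab_frame('top')),**vision.camera_info('top'));np.savez('top1.npz',**f)
W=cloud(f);s=W[180:225,300:345].reshape(-1,3);s2=s[(s[:,2]>.135)&(s[:,2]<.15)];print('spout top',len(s2),np.median(s2,0)); s3=s[(s[:,2]>.09)&(s[:,2]<.15)];print(cv2.minEnclosingCircle((s3[:,:2]*1000).astype(np.float32)))"
```

```text
t 5.15 shift [-0.15 -2.32  5.47] turn [ 0.01  0.   -0.  ] pos [ 0.608  -0.0385  0.3811] F [ 0.1 -0.   0.7] w 0.0498 j [ 0.34  0.4  -0.44  1.44  0.17  1.35 -1.32]
spout top 0 [nan nan nan]
((0.0, 0.0), 0.0)
  return _methods._mean(a, axis=axis, dtype=dtype,
  ret = um.true_divide(
```

Emit:
servo_tool --targets "-0.05 -0.8 0 0 0 0 -1; -0.05 -0.8 0 0 0 0 -1; -0.05 -0.7 0 0 0 0 -1; 0 0 0 0 0 0 -1; 0 0 0.8 0 0 0 -1; 0 0 0.9 0 0 0 -1; 0 0 0.9 0 0 0 -1; 0 0 0.8 0 0 0 -1; 0 0 0.6 0 0 0 -1; 0 0 0 0 0 0 -1"

```text
time_s: 6.45
position: [0.6693, -0.0105, 0.2605]
ee_rot: [2.586, -1.781, -0.004]
contact_force: [-0.3, -0.9, -0.7]
grip_width: 0.0498
```

```bash
python3 -c "
from h import *
to([.6712,-.0095,.2175])
from workcell import vision
p,d=vision.grab_frame('side');cv2.imwrite('pics/s2.png',p[:,:,::-1]);f=dict(p=p,d=d,**vision.camera_info('side'))
W=cloud(f).reshape(-1,3);s=W[np.hypot(W[:,0]-.4803,W[:,1]+.1118)<.06]
for lo,hi in((.02,.09),(.11,.136),(.142,.15)):
  q=s[(s[:,2]>lo)&(s[:,2]<hi)];print(lo,len(q),circ(q) if len(q)>20 else q.mean(0),s[:,2].max())"
```

```text
t 6.45 shift [-0.01 -0.07  1.43] turn [ 0.02  0.01 -0.  ] pos [ 0.6693 -0.0105  0.2605] F [-0.3 -0.9 -0.7] w 0.0498 j [ 0.24  0.61 -0.41  1.4   0.25  1.19 -1.4 ]
0.02 508 (array([ 0.4802527 , -0.10767947]), np.float64(0.029883630306485512)) 0.14491407008736468
0.11 73 (array([ 0.47957733, -0.10552153]), np.float64(0.008577444819342167)) 0.14491407008736468
0.142 12 [ 0.47795894 -0.1031181   0.14361532] 0.14491407008736468
```

View pics/s2.png

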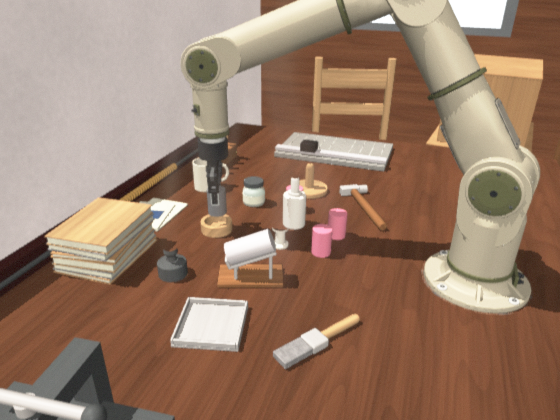

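The side view shows the cap over the holder at (216,215), and the open bottle still standing at (294,207) with its spout showing.

Emit:
servo_tool --targets "0 -0.06 0.5 0 0 0 -1; 0 0 0.5 0 0 0 -1; 0 0 0.3 0 0 0 -1; 0 0 0.1 0 0 0 -1; 0 0 0.05 0 0 0 -1; 0 0 0 0 0 0 -1; 0 0 0 0 0 0 -0.3; 0 0 0 0 0 0 0.2; 0 0 0 0 0 0 0.6; 0 0 0 0 0 0 1"

```text
time_s: 7.75
position: [0.6719, -0.0094, 0.2188]
ee_rot: [-2.587, 1.782, -0.0]
contact_force: [-0.0, -0.3, -0.4]
grip_width: 0.0838
```

```bash
python3 -c "
from h import *
to([.4803,-.1118,.38])"
```

```text
t 7.75 shift [ 0.91  7.18 -5.37] turn [-0.  0. -0.] pos [ 0.6719 -0.0094  0.2188] F [-0.  -0.3 -0.4] w 0.0838 j [ 0.24  0.66 -0.4   1.43  0.27  1.11 -1.42]
```

Emit:
servo_tool --targets "0 0 -0.5 0 0 0 1; 0 0 -1 0 0 0 1; 0 0 -1 0 0 0 1; 0 0 -1 0 0 0 1; 0 0 -1 0 0 0 1; 0.15 1 0 0 0 0 1; 0.15 1 0 0 0 0 1; 0.15 1 0 0 0 0 1; 0.15 1 0 0 0 0 1; 0.15 1 0 0 0 0 1"

```text
time_s: 9.0
position: [0.5389, -0.0842, 0.355]
ee_rot: [-2.587, 1.781, -0.002]
contact_force: [-0.4, -1.0, 0.9]
grip_width: 0.0854
```

```bash
python3 -c "
from h import *
to([.4803,-.1118,.282])
from workcell import vision
p,d=vision.grab_frame('top');f=dict(p=p,d=d,**vision.camera_info('top'));W=cloud(f)
W=W.reshape(-1,3)
s=W[(np.hypot(W[:,0]-.6712,W[:,1]+.0095)<.04)&(W[:,2]>.06)&(W[:,2]<.1)];print('cap',len(s),s.mean(0) if len(s) else '', np.ptp(s,0) if len(s) else '')
p,d=vision.grab_frame('wrist');f=dict(p=p,d=d,**vision.camera_info('wrist'));W=cloud(f).reshape(-1,3)
for lo,hi in((.142,.147),(.09,.097)):
  s=W[(np.hypot(W[:,0]-.4803,W[:,1]+.1118)<.05)&(W[:,2]>lo)&(W[:,2]<hi)];print('bottle',len(s),cv2.minEnclosingCircle((s[:,:2]*1000).astype(np.float32)))
"
```

```text
t 9.0 shift [0.16 2.16 2.43] turn [-0.01 -0.01  0.  ] pos [ 0.5389 -0.0842  0.355 ] F [-0.4 -1.   0.9] w 0.0854 j [ 0.46  0.27 -0.44  1.65  0.12  1.24 -1.21]
cap 279 [ 0.66968597 -0.0116816   0.07913114] [0.04982107 0.04905524 0.02471963]
bottle 251 ((483.4142761230469, -109.65149688720703), 10.868932723999023)
bottle 2845 ((483.1824951171875, -109.58271026611328), 31.796953201293945)
```

Emit:
servo_tool --targets "0.05 0.8 0 0 0 0 1; 0.05 0.8 0 0 0 0 1; 0.05 0.5 0 0 0 0 0.6; 0 0 0 0 0 0 0.3; 0 0 0.7 0 0 0 0.3; 0 0 0.7 0 0 0 0.3; 0 0 0.6 0 0 0 0.3; 0 0 0.4 0 0 0 0.3; 0 0 0.05 0 0 0 -0.2; 0 0 0 0 0 0 -0.4" --squeeze 40

```text
time_s: 10.35
position: [0.483, -0.1104, 0.2807]
ee_rot: [-2.587, 1.781, -0.001]
contact_force: [-0.0, 1.1, 0.4]
grip_width: 0.0257
```

Emit:
servo_tool --targets "0 0 0 0 0 0 -0.6; 0 0 0 0 0 0 -1; 0 0 0 0 0 0 -1; 0 0 0 0 0 0 -1; 0 0 0 0 0 0 -1; 0 0 -0.3 0 0 0 -1; 0 0 -0.5 0 0 0 -1; 0 0 -0.8 0 0 0 -1; 0 0 -0.8 0 0 0 -1; 0 0 -0.8 0 0 0 -1"

```text
time_s: 11.6
position: [0.4823, -0.1107, 0.3778]
ee_rot: [-2.587, 1.782, -0.001]
contact_force: [-0.2, 0.8, -1.9]
grip_width: 0.023
```

```bash
python3 -c "
from h import *
to([.5125,.3457,.39])
from workcell import vision
p,d=vision.grab_frame('side');cv2.imwrite('pics/s3.png',p[80:300,150:430,::-1])"
```

```text
t 11.6 shift [-13.85  -6.37  -0.41] turn [-0. -0. -0.] pos [ 0.4823 -0.1107  0.3778] F [-0.2  0.8 -1.9] w 0.023 j [ 0.55  0.14 -0.43  1.74  0.06  1.27 -1.1 ]
```

View pics/s3.png

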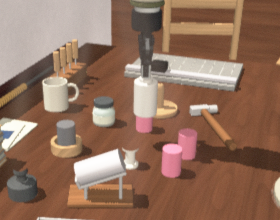

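The bottle hangs upright at crop pixel (147,95), and the cap stands in the holder at (66,138). I need to go higher to pass over the cup.

Emit:
servo_tool --targets "-0.4 -0.2 -0.7 0 0 0 -1; -0.8 -0.4 -0.7 0 0 0 -1; -1 -0.46 -0.6 0 0 0 -1; -1 -0.46 0 0 0 0 -1; -1 -0.46 0 0 0 0 -1; -1 -0.46 0 0 0 0 -1; -1 -0.46 0 0 0 0 -1; -1 -0.46 0 0 0 0 -1; -1 -0.46 0 0 0 0 -1; -1 -0.46 0 0 0 0 -1"

```text
time_s: 12.9
position: [0.5039, 0.1938, 0.4363]
ee_rot: [2.587, -1.782, 0.0]
contact_force: [-0.3, -0.9, -2.2]
grip_width: 0.0228
```

```bash
python3 -c "
from h import *
to([.5125,.3457,.2865])"
```

```text
t 12.9 shift [-4.63 -2.07  4.99] turn [ 0. -0. -0.] pos [0.5039 0.1938 0.4363] F [-0.3 -0.9 -2.2] w 0.0228 j [ 0.12  0.25 -0.66  1.53  0.15  1.42 -1.75]
```

Emit:
servo_tool --targets "-1 -0.45 0 0 0 0 -1; -1 -0.45 0 0 0 0 -1; -1 -0.45 0 0 0 0 -1; -1 -0.45 0 0 0 0 -1; -0.63 -0.27 0 0 0 0 -1; 0 0 0 0 0 0 -1; 0 0 0.7 0 0 0 -1; 0 0 0.9 0 0 0 -1; 0 0 0.9 0 0 0 -1; 0 0 0.6 0 0 0 -1"

```text
time_s: 14.15
position: [0.5128, 0.3435, 0.3419]
ee_rot: [2.585, -1.783, 0.0]
contact_force: [-0.7, 0.0, -1.9]
grip_width: 0.0226
```

```bash
python3 -c "
from h import *
to([.5125,.3457,.2855])"
```

```text
t 14.15 shift [-0.08 -0.02  1.88] turn [ 0.01 -0.01 -0.01] pos [0.5128 0.3435 0.3419] F [-0.7  0.  -1.9] w 0.0226 j [-0.16  0.49 -0.68  1.46  0.31  1.3  -2.07]
```

Emit:
servo_tool --targets "-0.06 0 0.6 0 0 0 -1; 0 0 0.6 0 0 0 -1; 0 0 0.4 0 0 0 -1; 0 0 0.2 0 0 0 -1; 0 0 0.1 0 0 0 -1; 0 0 0.05 0 0 0 -1; 0 0 0 0 0 0 -1; 0 0 0 0 0 0 -0.3; 0 0 0 0 0 0 0; 0 0 0 0 0 0 0.3"

```text
time_s: 15.4
position: [0.5119, 0.3466, 0.2847]
ee_rot: [-2.587, 1.782, -0.0]
contact_force: [0.3, 0.2, 0.3]
grip_width: 0.0557
```

Emit:
servo_tool --targets "0 0 0 0 0 0 0.3; 0 0 -0.5 0 0 0 0.3; 0 0 -0.9 0 0 0 0.3; 0 0 -0.9 0 0 0 0.3; 0 0 -0.9 0 0 0 0.3; 0 0 -0.9 0 0 0 0.3; 0 0 -0.5 0 0 0 0.5; 0 0 0 0 0 0 1; 0 0 0 0 0 0 1; 0 0 0 0 0 0 1"

```text
time_s: 16.65
position: [0.5118, 0.3464, 0.4215]
ee_rot: [2.586, -1.781, -0.001]
contact_force: [0.1, 0.1, -0.4]
grip_width: 0.0854
```

```bash
cat > fit.py <<'E'
import json
from h import *
from scipy.optimize import least_squares
L=[json.loads(l) for l in open('log.txt')]
L.insert(0,[[ 1.14311839,  0.38424066,  0.01640546,  1.37119208, -0.0063418 , 1.3881642 , -0.04648806],[ 0.22293456, -0.58370855,  0.40366002],[-2.58664289e+00,  1.78099442e+00,  2.53508221e-03]])
def fk(q,p):
    h,a,b,c,y0,s1,s3,s5,s7,o1,o2,y7=p
    e=lambda ax,x:R.from_euler(ax,x)
    r=e('z',y0+s1*q[0])*e('y',q[1])*e('z',s3*q[2]); pos=np.array([0,0,h])+r.apply([o1,0,a])
    r=r*e('y',q[3]); r=r*e('z',s5*q[4]); pos=pos+r.apply([o2,0,b]); r=r*e('y',q[5]); r=r*e('z',s7*q[6]+y7); pos=pos+r.apply([0,0,c]); return pos,r
def res(v,s):
    p=list(v[:4])+[v[4]]+list(s)+list(v[5:8]); o=[]
    for q,x,w in L:
        a,r=fk(q,p); o+=list((a-x)*10)+list((r.inv()*R.from_rotvec(w)).as_rotvec())
    return o
best=None
import itertools
for s in itertools.product([-1,1],repeat=3):
  for y7 in(0,np.pi/2,np.pi,-np.pi/2):
    f=least_squares(res,[.36,.42,.4,.15,-.06,0,0,y7],args=((-1,)+s,))
    if best is None or f.cost<best[0]: best=(f.cost,f.x,s)
print(best[0],best[2],np.round(best[1],4)); np.savez('kin.npz',x=best[1],s=best[2])
E
python3 -c "
from h import *
to([.34,.11,.35])
from workcell import vision
p,d=vision.grab_frame('top');f=dict(p=p,d=d,**vision.camera_info('top'));W=cloud(f).reshape(-1,3)
s=W[(np.hypot(W[:,0]-.5125,W[:,1]-.3457)<.05)&(W[:,2]>.04)];print('bottle',len(s),s[:,2].max());
s=W[(np.hypot(W[:,0]-.5125,W[:,1]-.3457)<.05)&(abs(W[:,2]-.1)<.008)];print('shoulder',len(s),np.median(s[:,2]), cv2.minEnclosingCircle((s[:,:2]*1000).astype(np.float32)))
W0=cloud(np.load('top0.npz')).reshape(-1,3)
a=np.array([np.cos(np.radians(20.7)),np.sin(np.radians(20.7))])
for A in (W0,W):
  e=(A[:,:2]-[.4987,.1662])@a; g=(A[:,:2]-[.4987,.1662])@[-a[1],a[0]]
  k=(abs(g)<.006)&(abs(e)<.03); print('cup ridge z(e)',k.sum(),np.polyfit(e[k],A[k,2],1) if k.sum()>9 else '')
"; python3 fit.py
```

```text
t 16.65 shift [5.32 8.16 2.4 ] turn [ 0.01 -0.    0.  ] pos [0.5118 0.3464 0.4215] F [ 0.1  0.1 -0.4] w 0.0854 j [-0.16  0.45 -0.69  1.34  0.28  1.46 -2.05]
bottle 3971 0.6613457724914678
shoulder 333 0.09954745330228665 ((510.2484436035156, 344.1881103515625), 32.39707565307617)
cup ridge z(e) 99 [-0.38193677  0.11266837]
cup ridge z(e) 95 [-0.38125066  0.11262101]
0.012892276342198689 (-1, -1, -1) [-5.4860e-01  4.5060e-01  4.5220e-01 -6.1340e-01 -5.3600e-02  5.1000e-03
 -2.7000e-03  3.0879e+00]
```

The bottle stands in the tray with its shoulder at z 0.0995, as it should be. Next I go above the cup and tilt by +35° about tool x.

Emit:
servo_tool --targets "0.77 0.87 0 0 0 0 1; 0.77 0.87 0 0 0 0 1; 0.77 0.87 0 0 0 0 1; 0.77 0.87 0 0 0 0 1; 0.77 0.87 0 0 0 0 1; 0.77 0.87 0 0 0 0 1; 0.77 0.87 0 0 0 0 1; 0 0 0 0.9 0 0 1; 0 0 0 0.9 0 0 1; 0 0 0 0.9 0 0 1"

```text
time_s: 17.95
position: [0.3993, 0.1281, 0.4227]
ee_rot: [-2.26, 1.566, -0.363]
contact_force: [-0.1, -0.9, 0.9]
grip_width: 0.0853
```

```bash
python3 -c "
from h import *
to([.400,.1293,.317],35); to([.400,.1293,.217],35)"; python3 fit.py
```

```text
t 17.95 shift [-0.04  1.51  3.19] turn [ 0.91 -0.03 -0.02] pos [0.3993 0.1281 0.4227] F [-0.1 -0.9  0.9] w 0.0853 j [ 0.09 -0.25 -0.39  2.03 -0.14  0.89 -1.47]
t 17.95 shift [-0.05  2.96  6.19] turn [ 0.91 -0.03 -0.02] pos [0.3993 0.1281 0.4227] F [-0.1 -0.9  0.9] w 0.0853 j [ 0.09 -0.25 -0.39  2.03 -0.14  0.89 -1.47]
0.019901813689952818 (-1, -1, -1) [ 2.3820e-01  4.4770e-01  4.5240e-01  1.6820e-01 -5.5600e-02  6.9000e-03
 -1.0000e-03  3.0867e+00]
```

```bash
python3 -c "
from h import *
to([.4109,.1328,.2242],30)
from workcell import vision
p,d=vision.grab_frame('wrist');cv2.imwrite('pics/w4.png',p[:,:,::-1])"
```

```text
t 17.95 shift [-0.03  2.51  6.14] turn [ 0.41 -0.03 -0.02] pos [0.3993 0.1281 0.4227] F [-0.1 -0.9  0.9] w 0.0853 j [ 0.09 -0.25 -0.39  2.03 -0.14  0.89 -1.47]
```

View pics/w4.png

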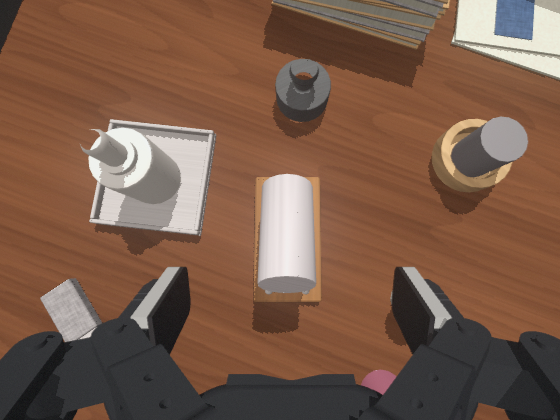

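The wrist view shows the cup at (287,235), centred and lined up with the jaws. The bottle is in the tray at (140,160), and the cap is in the holder at (490,145).

Emit:
servo_tool --targets "0 0 0.5 0.4 0 0 1; 0 0.4 0.8 0 0 0 1; 0 0.4 0.8 0 0 0 1; 0 0.4 0.8 0 0 0 1; 0 0.4 0.6 0 0 0 1; 0 0.3 0.4 0 0 0 1; 0 0 0 0 0 0 1; 0 0 0 0 0 0 1; 0 0 0 0 0 0 1; 0 0 0 0 0 0 1"

```text
time_s: 19.25
position: [0.406, 0.133, 0.2928]
ee_rot: [-2.214, 1.524, -0.406]
contact_force: [0.2, 0.0, 0.2]
grip_width: 0.0855
```

```bash
python3 -c "
from h import *
to([.4109,.1328,.2242],30)"
```

```text
t 19.25 shift [0.06 1.   2.06] turn [ 0.04 -0.01  0.01] pos [0.406  0.133  0.2928] F [0.2 0.  0.2] w 0.0855 j [ 0.07 -0.11 -0.44  2.24 -0.08  0.48 -1.52]
```

Emit:
servo_tool --targets "0.06 0.25 0.5 0 0 0 1; 0 0.25 0.5 0 0 0 1; 0 0.25 0.5 0 0 0 1; 0 0.25 0.5 0 0 0 1; 0 0 0.06 0 0 0 1; 0 0 0 0 0 0 0.7; 0 0 0 0 0 0 0.5; 0 0 0 0 0 0 0.3; 0 0 0 0 0 0 -0.2; 0 0 0 0 0 0 -1" --squeeze 35

```text
time_s: 20.5
position: [0.4112, 0.1338, 0.2248]
ee_rot: [-2.214, 1.521, -0.406]
contact_force: [0.2, 5.9, 2.2]
grip_width: 0.0541
```

```bash
python3 -c "
from h import *
to([.4109,.1328,.2242],30)"
```

```text
t 20.5 shift [0.03 0.03 0.01] turn [ 0.02 -0.    0.01] pos [0.4112 0.1338 0.2248] F [0.2 5.9 2.2] w 0.0541 j [ 0.08  0.04 -0.48  2.31  0.11  0.28 -1.7 ]
```

Emit:
servo_tool --targets "0 0 0 0 0 0 -1; 0 0 0 0 0 0 -1; 0 -0.15 -0.26 0 0 0 -1; 0 -0.4 -0.7 0 0 0 -1; 0 -0.45 -0.78 0 0 0 -1; 0 -0.45 -0.78 0 0 0 -1; 0 -0.4 -0.7 0 0 0 -1; 0 -0.72 0.05 -0.8 0 0 -1; 0 -0.72 0.05 -0.8 0 0 -1; 0 -0.72 0.05 -0.8 0 0 -1"

```text
time_s: 21.75
position: [0.4691, 0.1548, 0.3556]
ee_rot: [-2.523, 1.739, -0.086]
contact_force: [0.8, 0.9, -1.7]
grip_width: 0.0542
```

```bash
python3 -c "
from h import *
to([.593,-.307,.32],-40)
from workcell import vision
p,d=vision.grab_frame('side');cv2.imwrite('pics/s5.png',p[80:360,130:500,::-1])"
```

```text
t 21.75 shift [15.85  1.72  1.08] turn [-4.54 -0.02 -0.01] pos [0.4691 0.1548 0.3556] F [ 0.8  0.9 -1.7] w 0.0542 j [ 0.09  0.13 -0.52  1.82  0.08  1.12 -1.65]
```

View pics/s5.png

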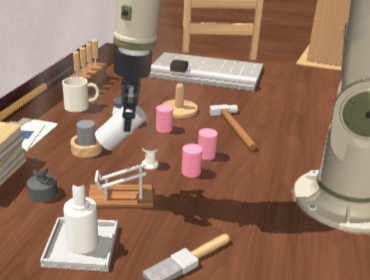

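The side view shows the cup held at crop pixel (122,122), the cradle empty, and the bottle standing in the tray. Next I pitch the cup mouth down while moving towards the peg.

Emit:
servo_tool --targets "0.6 -0.72 0.05 -0.8 0 0 -1; 0.8 -0.72 0.05 -0.8 0 0 -1; 0.8 -0.72 0.05 -0.8 0 0 -1; 0.8 -0.72 0.05 -0.8 0 0 -1; 0.8 -0.72 0.05 -0.8 0 0 -1; 0.9 -0.4 0.03 -0.5 0 0 -1; 1 0 0 0 0 0 -1; 1 0 0 0 0 0 -1; 1 0 0 0 0 0 -1; 1 0 0 0 0 0 -1"

```text
time_s: 23.05
position: [0.6666, -0.05, 0.321]
ee_rot: [2.082, -1.434, -0.511]
contact_force: [0.8, 0.4, -0.9]
grip_width: 0.0538
```

```bash
python3 -c "
from h import *
to([.593,-.307,.32],-40)"
```

```text
t 23.05 shift [7.13 4.11 3.43] turn [-0.06 -0.01 -0.  ] pos [ 0.6666 -0.05    0.321 ] F [ 0.8  0.4 -0.9] w 0.0538 j [ 0.11  0.82 -0.28  0.99  0.37  2.03 -1.32]
```

Emit:
servo_tool --targets "0.89 0.51 0.43 0 0 0 -1; 0.89 0.51 0.43 0 0 0 -1; 0.89 0.51 0.43 0 0 0 -1; 0.89 0.51 0.43 0 0 0 -1; 0.89 0.51 0.43 0 0 0 -1; 0.89 0.51 0.43 0 0 0 -1; 0.89 0.51 0.43 0 0 0 -1; 0.89 0.51 0.43 0 0 0 -1; 0 0 0 0 0 0 -1; 0 0 0 0 0 0 -1"

```text
time_s: 24.3
position: [0.593, -0.3052, 0.3195]
ee_rot: [2.082, -1.434, -0.511]
contact_force: [0.6, 0.0, -1.7]
grip_width: 0.0537
```

```bash
python3 -c "
from h import *
to([.593,-.307,.32],-40)
from workcell import vision
T={}
for n in('side','top','wrist'):
  p,d=vision.grab_frame(n);f=dict(p=p,d=d,**vision.camera_info(n));np.savez(n+'6.npz',**f)
  if n=='side':cv2.imwrite('pics/s6.png',cv2.resize(p[100:260,220:400,::-1],None,fx=3,fy=3))
  W=cloud(f).reshape(-1,3);hsv=cv2.cvtColor(p,cv2.COLOR_RGB2HSV).reshape(-1,3)
  s=W[(np.hypot(W[:,0]-.5007,W[:,1]+.3425)<.06)&(W[:,2]>.12)&(W[:,2]<.25)&(hsv[:,1]<60)&(hsv[:,2]>110)]
  print(n,len(s), s.min(0) if len(s) else '', s.max(0) if len(s) else '')
  for lo in(.13,.15,.17):
    q=s[(s[:,2]>lo)&(s[:,2]<lo+.015)]
    if len(q)>30: print(lo,len(q),circ(q))
"
```

```text
t 24.3 shift [0.06 0.03 0.  ] turn [-0.06 -0.01 -0.  ] pos [ 0.593  -0.3052  0.3195] F [ 0.6  0.  -1.7] w 0.0537 j [ 0.43  0.75 -0.2   1.1   0.53  1.88 -0.96]
side 518 [ 0.47538489 -0.36171988  0.12598288] [ 0.52868708 -0.30073951  0.23491676]
0.13 79 (array([ 0.50313132, -0.33699829]), np.float64(0.02487357582680718))
0.15 81 (array([ 0.50221839, -0.33502142]), np.float64(0.02308772557624555))
0.17 76 (array([ 0.50262173, -0.33487642]), np.float64(0.023608081724066435))
top 0  
wrist 33222 [ 0.49024266 -0.37450924  0.12681889] [ 0.55916248 -0.28397858  0.23912648]
0.13 2505 (array([ 0.50455797, -0.3388848 ]), np.float64(0.026601334823385347))
0.15 3133 (array([ 0.50444582, -0.33891754]), np.float64(0.02661087999703851))
0.17 3955 (array([ 0.50442761, -0.33890484]), np.float64(0.02654248871110423))
```

View pics/s6.png

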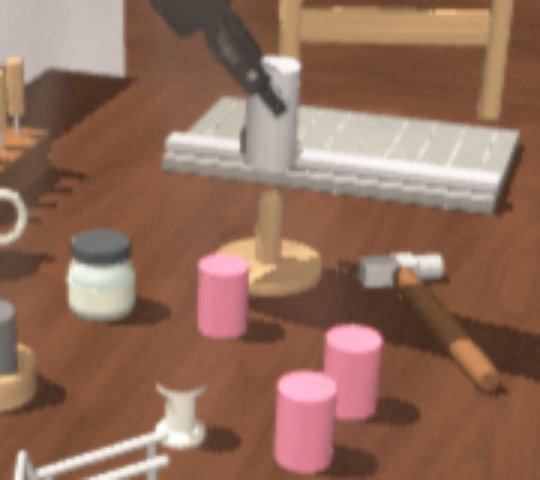

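The side view shows the cup upright and mouth down at (272,115), directly over the peg at (270,225). The fits say it is vertical and centred within about 2 mm.

Emit:
servo_tool --targets "0.02 0.06 0.05 0 0 0 -1; 0 -0.32 0.38 0 0 0 -1; 0 -0.39 0.46 0 0 0 -1; 0 -0.39 0.46 0 0 0 -1; 0 -0.39 0.46 0 0 0 -1; 0 -0.32 0.38 0 0 0 -1; 0 -0.26 0.31 0 0 0 -1; 0 0 0 0 0 0 -1; 0 0 0 0 0 0 -1; 0 0 0 0 0 0 -1"

```text
time_s: 25.7
position: [0.5926, -0.3068, 0.2243]
ee_rot: [2.08, -1.435, -0.51]
contact_force: [0.1, 0.5, -1.6]
grip_width: 0.0541
```

```bash
python3 -c "
from h import *
to([.591,-.308,.204],-40)
from workcell import vision
p,d=vision.grab_frame('side');f=dict(p=p,d=d,**vision.camera_info('side'))
W=cloud(f).reshape(-1,3);hsv=cv2.cvtColor(p,cv2.COLOR_RGB2HSV).reshape(-1,3)
s=W[(np.hypot(W[:,0]-.5007,W[:,1]+.3425)<.045)&(W[:,2]>.02)&(W[:,2]<.25)&(hsv[:,1]<60)&(hsv[:,2]>110)]
print(len(s),np.percentile(s,[0,1,99,100],axis=0))
cv2.imwrite('pics/s7.png',cv2.resize(p[140:240,250:370,::-1],None,fx=4,fy=4))
"
```

```text
t 25.7 shift [ 0.02 -0.38  0.57] turn [-0.06 -0.01 -0.01] pos [ 0.5926 -0.3068  0.2243] F [ 0.1  0.5 -1.6] w 0.0541 j [ 0.43  0.83 -0.2   1.18  0.53  1.73 -1.03]
492 [[ 0.47534381 -0.36573671  0.02414893]
 [ 0.47604914 -0.35812797  0.03033716]
 [ 0.52792229 -0.30569205  0.14202477]
 [ 0.54210196 -0.30254136  0.18273791]]
```

View pics/s7.png

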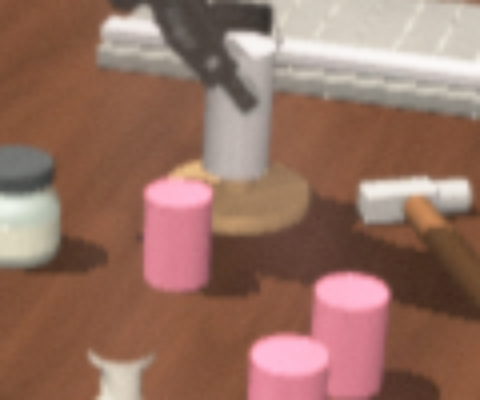

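The view shows the cup sleeved over the peg at (237,110), with its rim just above the base at (237,175). I go down gently now and watch the force.

Emit:
servo_tool --targets "0 -0.13 0.15 0 0 0 -1; 0 -0.06 0.08 0 0 0 -1; 0 -0.06 0.08 0 0 0 -1; 0 -0.03 0.04 0 0 0 -1; 0 0 0 0 0 0 -1; 0 0 0 0 0 0 -1; 0 0 0 0 0 0 -1; 0 0 0 0 0 0 -1; 0 0 0 0 0 0 -1; 0 0 0 0 0 0 -1"

```text
time_s: 27.0
position: [0.5922, -0.3067, 0.21]
ee_rot: [2.08, -1.434, -0.511]
contact_force: [-0.1, -0.1, -1.4]
grip_width: 0.0542
```

```bash
python3 -c "
from h import *
to([.591,-.308,.204],-40)
from workcell import vision
p,d=vision.grab_frame('side');f=dict(p=p,d=d,**vision.camera_info('side'))
W=cloud(f).reshape(-1,3);hsv=cv2.cvtColor(p,cv2.COLOR_RGB2HSV).reshape(-1,3)
s=W[(np.hypot(W[:,0]-.5007,W[:,1]+.3425)<.03)&(W[:,2]>.01)&(W[:,2]<.25)&(hsv[:,1]<60)&(hsv[:,2]>110)]
print(len(s),np.percentile(s[:,2],[0,1,5,50,90,99]),s[np.hypot(s[:,0]-.5,s[:,1]+.342)<.015,2].max(initial=0))
"
```

```text
t 27.0 shift [ 0.02 -0.09  0.19] turn [-0.06 -0.01 -0.01] pos [ 0.5922 -0.3067  0.21  ] F [-0.1 -0.1 -1.4] w 0.0542 j [ 0.43  0.84 -0.2   1.19  0.53  1.71 -1.04]
382 [0.01507862 0.01594398 0.02115575 0.06588334 0.12287578 0.12481497] 0.12568261032921424
```

Emit:
servo_tool --targets "0 -0.06 0.07 0 0 0 -1; 0 -0.02 0.02 0 0 0 -1; 0 0 0 0 0 0 -1; 0 -0.02 0.02 0 0 0 -1; 0 0 0 0 0 0 -1; 0 0 0 0 0 0 -1; 0 0 0 0 0 0 -1; 0 0 0 0 0 0 -1; 0 0 0 0 0 0 -1; 0 0 0 0 0 0 -1"

```text
time_s: 28.3
position: [0.5927, -0.3066, 0.2071]
ee_rot: [2.079, -1.434, -0.51]
contact_force: [-0.2, 2.8, 9.1]
grip_width: 0.0538
```

There is contact at 9 N. I release gently and back off along the tool axis.

Emit:
servo_tool --targets "0 0 0 0 0 0 0.3; 0 0 0 0 0 0 0.4; 0 0 0 0 0 0 0.6; 0 0 0 0 0 0 0.8; 0 0 0 0 0 0 1; 0 0 0 0 0 0 1; 0 0 0 0 0 0 1; 0 0 0 0 0 0 1; 0 0 0 0 0 0 1; 0 0 0 0 0 0 1"

```text
time_s: 29.55
position: [0.5925, -0.3067, 0.2055]
ee_rot: [2.08, -1.434, -0.511]
contact_force: [0.6, 0.3, -0.2]
grip_width: 0.0852
```

Emit:
servo_tool --targets "0 0 -0.3 0 0 0 1; 0 0 -0.6 0 0 0 1; 0 0 -0.8 0 0 0 1; 0 0 -0.8 0 0 0 1; 0 0 -0.8 0 0 0 1; 0 0 -0.8 0 0 0 1; 0 0 -0.5 0 0 0 1; 0 0 0 0 0 0 1; 0 0 0 0 0 0 1; 0 0 0 0 0 0 1"

```text
time_s: 30.8
position: [0.6738, -0.2756, 0.3115]
ee_rot: [2.079, -1.434, -0.513]
contact_force: [-1.0, 0.7, 0.9]
grip_width: 0.0856
```

```bash
python3 -c "
from h import *
to([.591,-.308,.204],-40)
from workcell import vision
for n in('side','top'):
  p,d=vision.grab_frame(n);f=dict(p=p,d=d,**vision.camera_info(n));cv2.imwrite('pics/%s8.png'%n,p[:,:,::-1])
  W=cloud(f).reshape(-1,3)
  for nm,x,y,r,lo in(('cup',.5007,-.3425,.03,.1),('cap',.671,-.0095,.028,.06),('bottle',.5119,.3464,.033,.14),('shoulder',.5119,.3464,.03,.085)):
    s=W[(np.hypot(W[:,0]-x,W[:,1]-y)<r)&(W[:,2]>lo)&(W[:,2]<.16)]
    if nm=='shoulder': s=s[s[:,2]<.105]
    if nm=='cup': s=s[s[:,2]>.112]
    if len(s)>3: pl=np.linalg.lstsq(np.c_[s[:,:2],np.ones(len(s))],s[:,2],rcond=None)[0]; print(n,nm,len(s),np.round(s.mean(0),4),'zmax',s[:,2].max().round(4),'slope',pl[:2].round(3))
"
```

```text
t 30.8 shift [0.02 0.01 4.65] turn [-0.05 -0.   -0.01] pos [ 0.6738 -0.2756  0.3115] F [-1.   0.7  0.9] w 0.0856 j [ 0.33  0.93 -0.18  0.8   0.53  2.   -0.96]
side cup 106 [ 0.5009 -0.3355  0.1191] zmax 0.1224 slope [ 0.025 -0.054]
side cap 234 [ 6.671e-01 -1.000e-04  7.540e-02] zmax 0.083 slope [ 0.12  -0.232]
side bottle 71 [0.5063 0.3546 0.1455] zmax 0.1507 slope [ 0.069 -0.13 ]
side shoulder 249 [0.5078 0.3556 0.1003] zmax 0.1049 slope [-0.018  0.005]
top cup 119 [ 0.5006 -0.3562  0.1203] zmax 0.1258 slope [-0.002 -0.018]
top cap 283 [ 0.6694 -0.0117  0.0789] zmax 0.0859 slope [0.096 0.005]
top bottle 35 [0.5087 0.3412 0.1463] zmax 0.1526 slope [0.103 0.131]
top shoulder 222 [0.5118 0.3445 0.0998] zmax 0.105 slope [-0.004 -0.007]
```

View pics/side8.png

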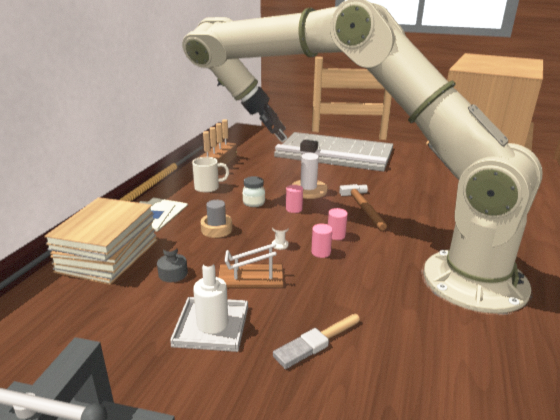

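The final view shows the cup inverted over the peg at (310,172), its bottom level at z 0.120. The cap is in the holder at (216,215), the bottle upright in the tray at (210,305), the bystanders look unmoved, and the gripper is clear.

```bash
python3 -c "
from workcell import ticket
print(ticket.hand_in())"
```

```text
the job is handed in; nothing more can be done
None
```

I did the three steps in the order asked and handed the job in at about 31 s on the robot's clock, with the gripper clear of everything. The hand-in reported no verdict.

- **Cap:** it stands mouth down in the wooden holder, with its closed top at z ≈ 0.079–0.080 m (0.080 expected).
- **Bottle:** I carried it upright by its spout. It stands upright in the tray, with its shoulder level at z ≈ 0.100 m (0.100 expected).
- **Cup:** it is upside down over the peg, with its bottom level at z ≈ 0.120 m, so the rim is on the base. It touched down at about 9 N before I released it.

**Bystanders:** in the last side picture they look where they were. I judged this by eye only.

**Disagreements:** the wrist and top cameras differed by 2–3 mm sideways, so I used a value between them; the clearances were larger than that. Slope fits on the cap top and spout tip (0.07–0.23) showed apparent tilt. I put that down to side-wall points and the spout's taper mixed into the fits, since the heights and pictures show both upright.

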